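# Pull the funnel and snap the cap onto the mixer jug

### The arm

A 6-joint arm with a two-finger parallel gripper is mounted at the origin on the work surface. World frame = base frame: x ahead of the robot, y to its left, z up, the work surface at z = 0. Lengths are in m, angles in rad, forces in N, time in s.
With the tool pointing down it reaches from about 0.375 to 0.975 m from the base axis. Payload 3.8 kg.
Tool frame: the origin (TCP) lies on the centre line of the jaws, within the pads' length; the fingertips stand 14 mm ahead of it and the grasp point (between the pads) lies 5 mm behind it (bot.finger_overhang is the distance from the TCP to the fingertips, in m); y points along the fingers, x is the direction in which the jaws open and shut, and the axes are right-handed (so a half turn about y gives the same grasp; the last joint's range is limited). The gripper opens to 85 mm and grips with 20 to 120 N. Pads are 22 mm wide; open, the fingers measure 114 mm over their backs; the gripper's body (76 mm by 85 mm) begins 54 mm behind the grasp point. The pads swing forward as they close: fully open they stand 13 mm farther back than shut.
Start: joints at [-0.037, 0.264, 1.604, -0, 1.274, -0.037], TCP at [0.675, -0, 0.21] pointing down, gripper open.
Joint ranges: [-2.63, 2.63], [-0.94, 2.18], [0.31, 2.57], [-1.31, 4.45], [0, 2.66], [-2.55, 2.55]. Speed limits (rad/s): [2.57, 2.57, 3.14, 3.14, 3.14, 3.14].

### API

Orientations are given as a rotation vector (axis times angle).
In Python, from workcell import readout, read_camera, bot, spotter gives the robot as it stands.
- The arm moves only by the tool jog_arm, never from a script. Its argument "increments" is a list of rows, each a list of 7 numbers: the shift along the tool's x, y, z in m, then the turn, a rotation vector about the tool's x, y, z in rad, then the opening, from 0 (shut) to 1 (fully open). A call has 1 to 10 rows; each row shifts and turns the pose as measured when the row begins, along the tool's axes as they then stand; what a row does not reach is not made up. A row lasts 1/8 s, in which the tool goes at most 62.5 mm and 10.7 degrees, less where a joint would pass 70% of its speed; a pose out of reach is approached as far as the arm can. A call with a gripper value outside its range is refused whole. The fingers move at their own pace and stop on an object; "force" is the grip in N (left out, the last holds). Time passes only in rows, so rows that do not move let the fingers close. It gives the time, the measured TCP pose, the force and the opening at its end, in the units of the state.
- readout.read_state(): the state, without advancing time (a new reading comes with each control period).
- read_camera(name): name is "scene" or "side" or "wrist"; returns a dict with "img" (384x512x3 uint8, blue, green, red), "range_z" (384x512 float32, m along the optical axis (not along the pixel's ray), 0 where there is no reading), "fx", "fy", "cx", "cy" (pixels), "world_from_camera" (4x4, takes a point from camera to world coordinates). Camera axes: x right, y down, z forward; pixel columns grow to the right and rows downward; lengths in m; the calibration is good to about 2 mm. A picture is of the moment at which its call begins.
- bot.finish_job(): hands the job in, once; it reports no verdict.
Trained networks look in a picture, given as the dict that the camera call returned (one of the last four; its "shot" number tells which), for a name from the list of things; names that differ only in an ending like _2 or _b are one class to them, and where a whole thing is asked for, a point or a joint stands for the part that bears it (a point fixed in the world has none). Each returns a list of dicts, best first, with "p" (0 to 1); they miss things now and then, are a little off and sometimes report something else, mostly with a low value. They report only what shows in the picture. A call takes as long as a camera call. They do not tell look-alikes from the thing itself.
- spotter.masks_of(picture, thing): "mask" (384x512 bool, what is visible of it) and "location" ([column, row] in pixels, amid what is visible of it).
- spotter.spot_point(picture, thing): "location" ([column, row] in pixels: a listed point, or the origin of a listed thing).
The state is a dict: "time": time; "q": joint angles; "joint_vel": joint speeds; "joint_torque": joint torques, N m; "tool_pos": TCP position; "tcp_rot": TCP orientation; "wrist_force": force on the tool from outside, world axes, zero at the start; "torque": the same for the moment, N m; "width": opening from 0.0 (shut) to 1.0 (fully open).
Only numpy, scipy, OpenCV 4.12 (cv2) and the standard library are available. Lean on these libraries where they do the work, as an engineer would, in place of code of your own. Each camera call takes 0.05 s, during which the arm holds its last target. There are 200 camera calls.

### The job

Someone topped up the open mixer jug and left the funnel standing in its neck: take the funnel out and leave it in the steel wash pan, then press the loose snap cap straight down onto that jug's neck until it clicks fully home, and keep pressing. Finish while still holding the cap pressed down with the gripper (do not let go or back off); keep the jug upright where it stands and leave everything else on the table alone.

Things in the scene. Friction and masses are not known exactly. Their poses are not given: they have to be found in the camera images.
- jug: The open mixer jug with the funnel in its neck: off-white plastic, 112 x 112 mm body 152 mm high, sloping shoulder, round neck, 216 mm high in all, about 2.1 kg, loose. Origin at the centre of its underside, z up. A loop handle on its +x side reaches 85 mm from the axis, 58 to 185 mm high. A second jug like it is already capped.
- jug_rim (a point): Centre of the open mouth, on the top face of the jug's neck, 216 mm above its underside, z up. Bore 26 mm across, 64 mm deep. Outside, the neck is 33 mm across at the rim, widens to a snap bead 39 mm across 6 mm below the rim, is 34 mm across from 10 mm below, and a support ring 50 mm across begins 25 mm below the rim.
- cap: The loose snap cap: white plastic with ribbed sides, 52 mm across, 22 mm high, about 28 g, lying open side down on the table. Origin at the centre of its underside (skirt edge), z up. Its outer wall is stiff: grip it by the sides or press on its flat top. Inside, six springy lips ride over the neck's bead; until they do, the cap centres itself on the neck's cone.
- cap_seat (a point): Centre of the cap's inner face, 17 mm above the skirt edge. It first rests about 10 mm above jug_rim; pushed down, the resistance climbs to about 10 N and drops suddenly (a held cap even tugs the hand down with about 10 N) as the lips snap under the bead some 5 mm before home; it rises hard when this face meets the rim. Home, it lies at jug_rim; keep pushing there with 10 to 25 N.
- cap_top (a point): Centre of the flat closed top of the cap, 22 mm above its skirt edge.
- funnel: Small stainless funnel, 76 mm high, 45 g, standing loosely (not clamped) in the jug's neck with its spout down. Origin at the centre of the spout's lower end, z up to the mouth. Spout 40 mm long, 15 to 19 mm across; cone from 40 to 64 mm up; above it an almost straight collar 62 to 64 mm across, 12 mm high. It starts with 43 mm of its length inside the neck.
- funnel_mid (a point): Point on the funnel's axis, 45 mm above the spout's lower end.
- funnel_mouth (a point): Centre of the funnel's open mouth, 76 mm above the spout's lower end.
- pan: Open steel pan for things to be washed, 176 mm along its x, 162 mm along its y, 65 mm deep, walls and floor 4 mm thick, fixed on the table. Origin at the centre of its underside. It stands on one side of the jug, the cap lies on the other side.
- capped_jug: Bystander: second jug of the same shape, already closed with the same cap, 221 mm high. Origin at the centre of its underside.
- bottle: Bystander: tall dark spirit bottle, 76 mm across, 281 mm high. Origin at the centre of its underside.
- squat_bottle: Bystander: squat dark bottle, 94 mm across, 181 mm high. Origin at the centre of its underside.
- olive_jar: Bystander: glass jar with steel lid, 70 mm across, 100 mm high. Origin at the centre of its underside.
- jigger: Bystander: steel double-cone measure, 45 mm across, 92 mm high. Origin at the centre of its underside.
- stopper: Bystander: cork bottle stopper, 32 mm across, 32 mm high. Origin at the centre of its underside.
- coasters: Bystander: stack of round cork coasters, 94 mm across, 18 mm high. Origin at the centre of its underside.
- shaker_tin: Bystander: open steel shaker tin, 88 mm across, 150 mm high. Origin at the centre of its underside.
There are look-alikes about, which are no part of the job. Leave any green look-alike of the jug alone. There is more than one size of the cap; the job needs the smaller.

How it is judged:
By the outcome, as a careful person would: the job done as asked, in the order asked, and still so for the second after the job is handed in, while the arm keeps its last pose, push and grip.
It also fails if it takes over 67 s, if anything falls off the work surface, if the arm or the gripper's body presses on something with over 40 N, if the wrist force passes 120 N, or if a joint passes its speed limit or range.

## Working session

There is one attempt and no reset: what is moved stays moved. The work goes in short steps, Python scripts to look and compute and a tool call to move; the robot and the scene stay as the last step left them, time stands still between calls to the robot, and variables do not carry over. Pictures are saved under pics/ and viewed, about 8 in all and at most 12, crops included, and the job is handed in when it is done.

Besides the shell and the picture viewer there is one more tool, called after "Request:" by a JSON object that holds its "method" and its "body". jog_arm: Moves the arm, as the interface text tells. Its arguments: {"type":"object","properties":{"increments":{"type":"array"},"force":{"type":"number"}},"required":["increments"]}

```bash
mkdir -p pics; ls
cat > h.py <<'E'
import numpy as np, cv2
from workcell import readout, read_camera, bot, spotter
def world(p,u,v,z=None):
    z=p["range_z"][int(v),int(u)] if z is None else z
    c=np.array([(u-p["cx"])/p["fx"]*z,(v-p["cy"])/p["fy"]*z,z,1]); return (p["world_from_camera"]@c)[:3]
def cloud(p,m=None):
    z=p["range_z"]; ok=z>0
    if m is not None: ok&=m
    v,u=np.nonzero(ok); zz=z[v,u]
    c=np.stack([(u-p["cx"])/p["fx"]*zz,(v-p["cy"])/p["fy"]*zz,zz,np.ones_like(zz)])
    return (p["world_from_camera"]@c)[:3].T
E
python3 - <<'E'
from h import *
np.set_printoptions(precision=3,suppress=True)
s=readout.read_state();print(s)
ims=[]
for n in("scene","side"):
    p=read_camera(n);im=p["img"].copy()
    print(n,p["world_from_camera"],p["fx"])
    for t in("jug","cap","funnel","pan","capped_jug"):
        for d in spotter.masks_of(p,t)[:4]:
            if d["p"]<.2: continue
            c=cloud(p,d["mask"])
            print(t,round(d["p"],2),np.round(d["location"]),len(c),np.percentile(c,3,axis=0) if len(c) else'',np.percentile(c,97,axis=0) if len(c) else '')
            cv2.putText(im,t,tuple(int(x) for x in d["location"]),0,.4,(0,0,255),1)
    cv2.imwrite(f"pics/{n}1.png",im)
E
```

```text
pics
{'time': 0.0, 'q': array([-0.037,  0.265,  1.605,  0.   ,  1.274, -0.037]), 'joint_vel': array([ 0.001, -0.   , -0.001, -0.002, -0.001,  0.002]), 'joint_torque': array([  0.001, -51.512, -36.731,  -0.   ,   0.013,   0.   ]), 'tool_pos': array([0.674, 0.   , 0.209]), 'tcp_rot': array([-1.571,  0.002,  0.002]), 'wrist_force': array([-0.238,  1.013, -0.08 ]), 'torque': array([-0.005, -0.001,  0.017]), 'width': 0.9979395994322379}
scene [[-0.857  0.398 -0.327  0.923]
 [ 0.515  0.678 -0.525  0.57 ]
 [ 0.013 -0.618 -0.786  0.99 ]
 [ 0.     0.     0.     1.   ]] 412.22404288242035
jug 0.58 [310. 157.] 2527 [ 0.322 -0.1    0.02 ] [0.426 0.019 0.212]
jug 0.57 [255. 184.] 2671 [ 0.49  -0.057  0.024] [0.613 0.022 0.195]
cap 0.66 [237. 117.] 309 [ 0.375 -0.394  0.004] [ 0.432 -0.334  0.033]
funnel 0.89 [256. 144.] 455 [ 0.505 -0.067  0.209] [ 0.565 -0.005  0.249]
pan 0.6 [348. 275.] 5631 [0.371 0.216 0.002] [0.569 0.398 0.068]
capped_jug 0.68 [228. 296.] 3813 [0.714 0.181 0.022] [0.832 0.289 0.223]
side [[ 0.523 -0.632  0.571 -0.226]
 [-0.852 -0.403  0.335 -0.446]
 [ 0.019 -0.662 -0.75   1.24 ]
 [ 0.     0.     0.     1.   ]] 465.0649940781554
jug 0.76 [274. 222.] 2141 [ 0.478 -0.094  0.021] [0.583 0.011 0.198]
cap 0.85 [346. 328.] 535 [ 0.365 -0.401  0.006] [ 0.426 -0.342  0.034]
cap 0.69 [356. 290.] 288 [ 0.486 -0.368  0.003] [ 0.535 -0.322  0.027]
funnel 0.88 [272. 189.] 343 [ 0.506 -0.064  0.214] [ 0.567 -0.007  0.25 ]
funnel 0.26 [316. 232.] 75 [ 0.634 -0.168  0.007] [ 0.66  -0.144  0.038]
pan 0.56 [171. 203.] 3072 [0.369 0.21  0.001] [0.567 0.399 0.07 ]
capped_jug 0.91 [239. 149.] 1854 [0.698 0.158 0.026] [0.808 0.274 0.223]
```

View pics.

View pics/scene1.png

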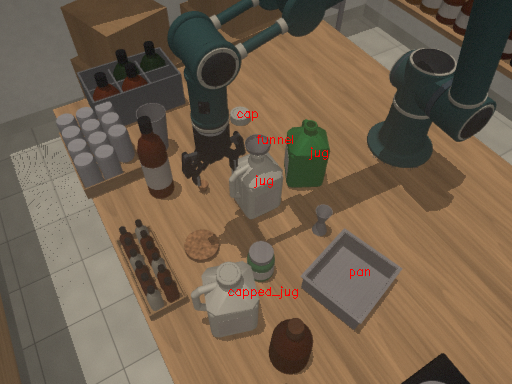

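View pics/side1.png

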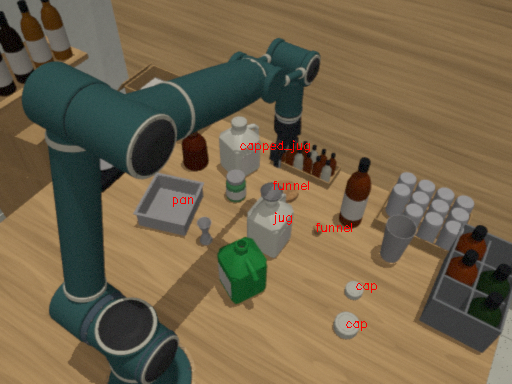

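The open jug with the funnel is at scene pixel (255,184), and the green look-alike is beside it at (310,157). In the side view the small cap is at (356,290) and the larger cap at (346,328). The pan is at scene pixel (348,275). I'll go above the funnel.

Request:
{"method": "jog_arm", "body": {"increments": [[0,-0.06,0,0,0,0,1],[0,-0.06,0,0,0,0,1],[-0.046,-0.02,-0.012,0,0,0,1],[-0.046,0,-0.012,0,0,0,1],[-0.046,0,-0.012,0,0,0,1],[0,0,0,0,0,0,1]]}}

```text
time: 1.35
tool_pos: [0.5335, -0.0369, 0.3539]
tcp_rot: [-1.572, 0.0, 0.002]
wrist_force: [0.9, -0.1, 0.6]
width: 0.999
```

```bash
cat >> h.py <<'E'
def circ(xy):
    from scipy.optimize import least_squares
    f=lambda q:np.hypot(xy[:,0]-q[0],xy[:,1]-q[1])-q[2]
    return least_squares(f,[*xy.mean(0),.03],loss="soft_l1",f_scale=.001).x
E
python3 - <<'E'
from h import *
np.set_printoptions(precision=3,suppress=True)
s=readout.read_state();print(s["time"],s["tool_pos"],s["tcp_rot"],s["width"],s["wrist_force"])
ims=[]
for n in("wrist","scene","side"):
    p=read_camera(n);im=p["img"].copy()
    if n=="wrist":cv2.imwrite(f"pics/{n}2.png",im);print(p["world_from_camera"])
    for t in("funnel","cap","jug"):
        for d in spotter.masks_of(p,t)[:3]:
            if d["p"]<.3: continue
            c=cloud(p,d["mask"]);
            if len(c)<30: continue
            zt=np.percentile(c[:,2],97); top=c[c[:,2]>zt-.006]
            print(n,t,round(d["p"],2),np.round(d["location"]),zt,len(top),"mean",top.mean(0),"minrect mid",(np.percentile(top,2,axis=0)+np.percentile(top,98,axis=0))/2,"circ",circ(top[:,:2]) )
    for t in("funnel_mouth","jug_rim","cap_top"):
        for d in spotter.spot_point(p,t)[:3]:
            z={"funnel_mouth":.249,"jug_rim":.216,"cap_top":.022}[t]
            u,v=d["location"];a=p["world_from_camera"][:3,3];r=world(p,u,v,1.)-a
            print(n,t,round(d["p"],2),np.round(d["location"]),a+r*(z-a[2])/r[2])
E
```

```text
1.35 [ 0.534 -0.037  0.354] [-1.572  0.     0.002] 0.9987386468361954 [ 0.867 -0.105  0.584]
[[ 1.     0.001 -0.001  0.534]
 [ 0.001 -0.96  -0.28   0.034]
 [-0.001  0.28  -0.96   0.518]
 [ 0.     0.     0.     1.   ]]
wrist funnel 0.6 [258. 190.] 0.2481174084926886 499 mean [ 0.538 -0.042  0.247] minrect mid [ 0.536 -0.036  0.246] circ [ 0.536 -0.036  0.031]
wrist cap 0.97 [245. 302.] 0.023399093030776745 399 mean [ 0.513 -0.34   0.022] minrect mid [ 0.513 -0.341  0.021] circ [ 0.513 -0.34   0.018]
wrist jug 0.94 [260. 157.] 0.18660208686051222 380 mean [ 0.536 -0.019  0.198] minrect mid [ 0.536 -0.025  0.215] circ [ 0.537 -0.023  0.019]
wrist jug 0.64 [139. 175.] 0.21487997658176503 547 mean [ 0.36  -0.049  0.214] minrect mid [ 0.36  -0.049  0.213] circ [ 0.36  -0.049  0.016]
wrist funnel_mouth 0.87 [261. 189.] [ 0.54  -0.035  0.249]
wrist jug_rim 0.96 [251. 181.] [ 0.529 -0.034  0.216]
wrist jug_rim 0.85 [105. 197.] [ 0.359 -0.053  0.216]
wrist cap_top 0.88 [196. 314.] [ 0.406 -0.375  0.022]
wrist cap_top 0.64 [244. 302.] [ 0.511 -0.344  0.022]
scene funnel 0.63 [256. 145.] 0.24947
[... 1465 characters left out ...]
18246 57 mean [ 0.537 -0.036  0.249] minrect mid [ 0.535 -0.038  0.249] circ [ 0.535 -0.038  0.031]
side jug 0.61 [273. 227.] 0.194240342122552 127 mean [ 0.524 -0.042  0.199] minrect mid [ 0.528 -0.038  0.204] circ [ 0.538 -0.035  0.02 ]
side jug 0.59 [241. 267.] 0.21250820490033812 98 mean [ 0.356 -0.053  0.215] minrect mid [ 0.356 -0.052  0.214] circ [ 0.356 -0.053  0.016]
side funnel_mouth 0.59 [270. 191.] [ 0.533 -0.036  0.249]
side jug_rim 0.61 [268. 200.] [ 0.526 -0.035  0.216]
side jug_rim 0.58 [239. 242.] [ 0.357 -0.044  0.216]
side jug_rim 0.42 [317. 235.] [ 0.491 -0.209  0.216]
side cap_top 0.61 [351. 288.] [ 0.507 -0.335  0.022]
side cap_top 0.6 [348. 321.] [ 0.41  -0.372  0.022]
```

Request:
{"method": "jog_arm", "body": {"increments": [[0.002,0.05,0.001,0,0,0,1],[0,0.04,0,0,0,0,1],[0,0.025,0,0,0,0,1],[0,0,0,0,0,0,0.4],[0,0,0,0,0,0,0.4],[0,0,0,0,0,0,0.4],[0,0,0,0,0,0,0.4],[0,0,0,0,0,0,0.4]], "force": 25}}

```text
time: 3.4
tool_pos: [0.5414, -0.0359, 0.2417]
tcp_rot: [-1.573, -0.008, -0.006]
wrist_force: [0.5, 0.3, -0.5]
width: 0.404
```

Run:
```python
from h import *
np.set_printoptions(precision=3,suppress=True)
s=readout.read_state();print(s["time"],s["tool_pos"],s["width"],s["wrist_force"])
L=[]
for n in("scene","side"):
    p=read_camera(n)
    for d in spotter.masks_of(p,"funnel")[:2]:
        c=cloud(p,d["mask"]);print(n,d["p"],d["location"],np.percentile(c,3,axis=0),np.percentile(c,97,axis=0)) if len(c) else 0
    u,v=(256,150) if n=="scene" else (272,195)
    L.append(cv2.resize(p["img"][v-70:v+70,u-65:u+65],None,fx=3,fy=3))
p=read_camera("wrist");L.append(cv2.resize(p["img"],None,fx=.0+420/384/1.0*0.0+.8,fy=.8)[:420])
L[2]=cv2.copyMakeBorder(L[2],0,420-L[2].shape[0],0,0,0)
im=np.hstack(L);im=cv2.resize(im,(800,int(im.shape[0]*800/im.shape[1])));cv2.imwrite("pics/g1.png",im)
```

```text
3.4 [ 0.541 -0.036  0.242] 0.4043529293898342 [ 0.515  0.257 -0.528]
scene 0.55 [256.9, 146.7] [ 0.506 -0.064  0.211] [ 0.565 -0.004  0.249]
side 0.55 [271.8, 191.5] [ 0.505 -0.066  0.159] [0.574 0.014 0.275]
side 0.18 [397.1, 233.8] [ 0.655 -0.424  0.024] [ 0.738 -0.352  0.149]
```

View pics/g1.png

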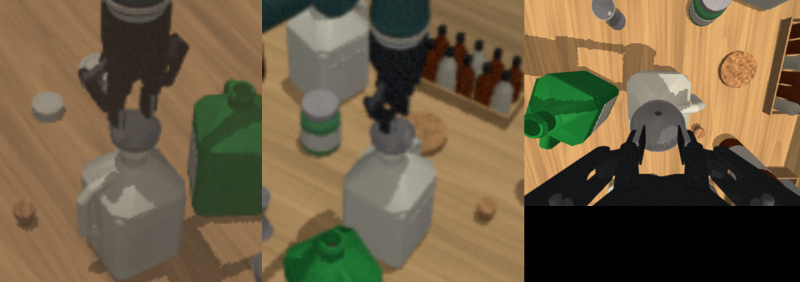

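Run:
```python
from h import *
np.set_printoptions(precision=3,suppress=True)
for n in("wrist","scene","side"):
    p=read_camera(n)
    c=cloud(p); col=p["img"][p["range_z"]>0].max(1)
    m=(abs(c[:,0]-.54)<.08)&(abs(c[:,1]+.036)<.06)&(c[:,2]>.2)&(c[:,2]<.33)&(col<48)
    k=c[m];print(n,len(k))
    for z in np.arange(.2,.32,.01):
        q=k[(k[:,2]>=z)&(k[:,2]<z+.01)]
        if len(q)>3: print(round(z,3),len(q),q.min(0)[:2],q.max(0)[:2])
    if n=="wrist": cv2.imwrite("pics/w3.png",cv2.resize(p["img"][100:290,130:380],None,fx=3,fy=3))
```

```text
wrist 11241
0.26 80 [ 0.522 -0.045] [ 0.559 -0.024]
0.27 335 [ 0.511 -0.045] [ 0.571 -0.024]
0.28 436 [ 0.51  -0.045] [ 0.571 -0.024]
0.29 433 [ 0.51  -0.046] [ 0.571 -0.023]
0.3 1082 [ 0.498 -0.046] [ 0.587 -0.021]
0.31 4874 [ 0.489 -0.047] [ 0.592 -0.021]
scene 185
0.26 6 [ 0.522 -0.042] [ 0.523 -0.027]
0.27 12 [ 0.521 -0.042] [ 0.567 -0.027]
0.28 18 [ 0.522 -0.044] [ 0.57  -0.025]
0.29 16 [ 0.521 -0.043] [ 0.571 -0.024]
0.3 15 [ 0.518 -0.043] [ 0.574 -0.023]
0.31 68 [ 0.496 -0.044] [ 0.585 -0.019]
side 125
0.27 15 [ 0.508 -0.045] [ 0.56  -0.031]
0.28 22 [ 0.506 -0.045] [ 0.562 -0.03 ]
0.29 9 [ 0.509 -0.044] [ 0.561 -0.037]
0.3 11 [ 0.493 -0.047] [ 0.564 -0.038]
0.31 33 [ 0.489 -0.05 ] [ 0.581 -0.029]
```

View pics/w3.png

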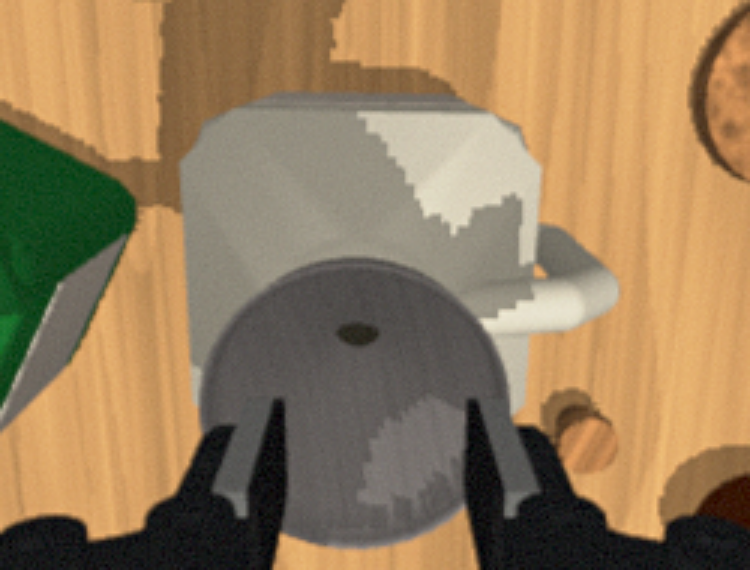

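Run:
```python
from h import *
np.set_printoptions(precision=3,suppress=True)
s=readout.read_state();print(s["tool_pos"],s["q"],s["width"],bot.finger_overhang)
p=read_camera("wrist")
for u,v in((222,234),(220,238),(213,250),(207,262),(222,262),(290,236),(298,260),(250,262),(206,220)):print(u,v,p["range_z"][v,u],world(p,u,v),p["img"][v,u])
print(p["world_from_camera"])
```

```text
[ 0.541 -0.036  0.241] [-0.112 -0.012  1.856 -0.001  1.29  -0.113] 0.4009562710016694 0.014
222 234 0.14772774 [ 0.523 -0.025  0.268] [15 14 14]
220 238 0.14199679 [ 0.522 -0.024  0.274] [22 27 23]
213 250 0.12954572 [ 0.52  -0.025  0.287] [86 88 87]
207 262 0.11860191 [ 0.519 -0.025  0.298] [82 85 85]
222 262 0.14191711 [ 0.523 -0.036  0.277] [30 23 23]
290 236 0.14330067 [ 0.559 -0.024  0.273] [70 69 73]
298 260 0.11952776 [ 0.559 -0.024  0.297] [82 84 82]
250 262 0.19308873 [ 0.538 -0.062  0.232] [ 96  99 103]
206 220 0.18072711 [ 0.508 -0.029  0.235] [83 87 90]
[[ 1.    -0.     0.007  0.54 ]
 [ 0.002 -0.96  -0.28   0.036]
 [ 0.007  0.28  -0.96   0.404]
 [ 0.     0.     0.     1.   ]]
```

The fingertips are about 22 mm above the reported TCP height, inside the mouth outline but above the rim, so nothing has been touched. I'll reopen and re-measure the tips.

Request:
{"method": "jog_arm", "body": {"increments": [[-0.005,-0.02,0,0,0,0,1],[0,0,0,0,0,0,1],[0,0,0,0,0,0,1],[0,0,0,0,0,0,1]]}}

```text
time: 4.35
tool_pos: [0.5355, -0.0359, 0.2627]
tcp_rot: [-1.573, -0.008, -0.005]
wrist_force: [0.1, 0.7, 0.2]
width: 1.003
```

```bash
cat >> h.py <<'E'
def tips(p,n=5):
    "lowest z of gripper points near the TCP, left/right"
    s=readout.read_state();t=s["tool_pos"];c=cloud(p)
    m=(abs(c[:,1]-t[1])<.016)&(c[:,2]>t[2]-.03)&(c[:,2]<t[2]+.1)&(abs(c[:,0]-t[0])<.075)
    for sg in(-1,1):
        k=c[m&(sg*(c[:,0]-t[0])>.01)];k=k[np.argsort(k[:,2])];print("tip",sg,len(k),k[:40:8])
E
python3 - <<'E'
from h import *
np.set_printoptions(precision=3,suppress=True)
s=readout.read_state();print(s["time"],s["tool_pos"],s["tcp_rot"],s["width"])
p=read_camera("wrist");tips(p);cv2.imwrite("pics/w4.png",p["img"])
p=read_camera("scene");tips(p)
E
```

```text
4.35 [ 0.536 -0.036  0.263] [-1.573 -0.008 -0.005] 1.0025713772189497
tip -1 9806 [[ 0.512 -0.048  0.233]
 [ 0.51  -0.028  0.233]
 [ 0.513 -0.05   0.233]
 [ 0.51  -0.03   0.233]
 [ 0.51  -0.045  0.233]]
tip 1 9541 [[ 0.563 -0.039  0.233]
 [ 0.564 -0.036  0.233]
 [ 0.562 -0.027  0.233]
 [ 0.563 -0.045  0.233]
 [ 0.56  -0.048  0.233]]
tip -1 276 [[ 0.511 -0.039  0.233]
 [ 0.508 -0.043  0.234]
 [ 0.511 -0.048  0.236]
 [ 0.508 -0.03   0.239]
 [ 0.506 -0.038  0.242]]
tip 1 267 [[ 0.558 -0.049  0.233]
 [ 0.563 -0.021  0.243]
 [ 0.566 -0.03   0.248]
 [ 0.583 -0.025  0.302]
 [ 0.59  -0.041  0.309]]
```

View pics/w4.png

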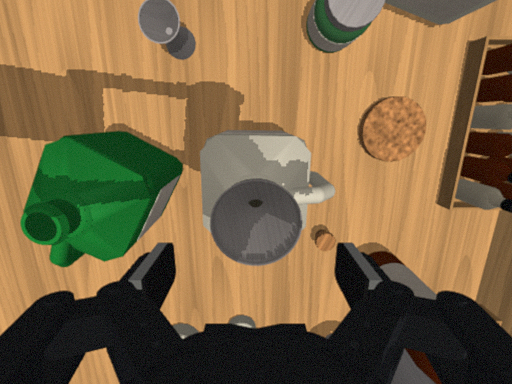

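Open tips are at pixels (160,245) and (350,245), centred on the funnel at (256,222). They sit about 31 mm above the reported TCP. I'll descend to match the camera.

Request:
{"method": "jog_arm", "body": {"increments": [[0,0.03,0,0,0,0,1],[0,0.03,0,0,0,0,1],[0,0.004,0,0,0,0,1],[0,0,0,0,0,0,0.6],[0,0,0,0,0,0,0.6],[0,0,0,0,0,0,0.6]], "force": 25}}

```text
time: 5.2
tool_pos: [0.5378, -0.0361, 0.1997]
tcp_rot: [-1.573, -0.011, -0.008]
wrist_force: [0.8, 0.1, 0.2]
width: 0.732
```

Run:
```python
from h import *
np.set_printoptions(precision=3,suppress=True)
s=readout.read_state();print(s["time"],s["tool_pos"],s["tcp_rot"],s["width"],s["wrist_force"])
p=read_camera("wrist");a=p["img"][60:340,100:420]
p=read_camera("scene");b=cv2.resize(p["img"][75:215,190:320],None,fx=2,fy=2)
cv2.imwrite("pics/w5.png",np.hstack([a,b]))
```

```text
5.2 [ 0.538 -0.036  0.2  ] [-1.573 -0.011 -0.008] 0.732034162206018 [0.823 0.076 0.19 ]
```

View pics/w5.png

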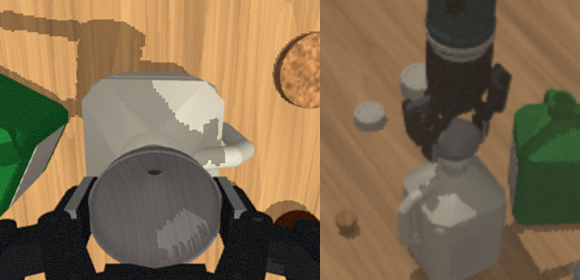

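The jaws hold the collar: opening is 0.732, or 62 mm, with the pads on both sides of the mouth. I'll lift.

Request:
{"method": "jog_arm", "body": {"increments": [[0,0,0,0,0,0,0.6],[0,-0.02,0,0,0,0,0.6],[0,-0.03,0,0,0,0,0.6],[0,-0.03,0,0,0,0,0.6],[0,-0.03,0,0,0,0,0.6],[0,0,0,0,0,0,0.6]], "force": 30}}

```text
time: 6.05
tool_pos: [0.5359, -0.0359, 0.3128]
tcp_rot: [-1.573, -0.01, -0.008]
wrist_force: [-0.4, 0.7, -0.9]
width: 0.733
```

Run:
```python
from h import *
np.set_printoptions(precision=3,suppress=True)
s=readout.read_state();print(s["time"],s["tool_pos"],s["tcp_rot"],s["width"],s["wrist_force"])
for n in("scene","side"):
    p=read_camera(n)
    for t in("funnel","jug","pan"):
      for d in spotter.masks_of(p,t)[:2]:
        c=cloud(p,d["mask"]);print(n,t,round(d["p"],2),np.round(d["location"]),np.percentile(c,3,axis=0),np.percentile(c,97,axis=0)) if len(c) and d["p"]>.3 else 0
        if t=="pan" and d["p"]>.4:
            k=c[(c[:,2]>.058)&(c[:,2]<.075)][:,:2].astype(np.float32);print(cv2.minAreaRect(k))
```

```text
6.05 [ 0.536 -0.036  0.313] [-1.573 -0.01  -0.008] 0.7326132493976432 [-0.388  0.71  -0.922]
scene funnel 0.72 [261. 112.] [ 0.359 -0.313  0.   ] [ 0.562 -0.004  0.364]
scene funnel 0.42 [214. 131.] [ 0.489 -0.362  0.   ] [ 0.538 -0.315  0.026]
scene jug 0.95 [255. 184.] [ 0.494 -0.063  0.025] [0.612 0.022 0.211]
scene jug 0.65 [309. 155.] [ 0.326 -0.092  0.023] [0.426 0.018 0.211]
scene pan 0.73 [154. 165.] [ 0.725 -0.224  0.013] [ 0.793 -0.182  0.281]
((0.7595869302749634, -0.196335107088089), (0.03223300352692604, 0.07472246140241623), 83.48892974853516)
scene pan 0.71 [200. 182.] [ 0.639 -0.163  0.007] [ 0.663 -0.137  0.036]
((0.0, 0.0), (0.0, 0.0), 0.0)
side funnel 0.86 [276. 168.] [ 0.505 -0.066  0.29 ] [ 0.563 -0.025  0.358]
side jug 0.92 [273. 222.] [ 0.478 -0.094  0.025] [0.579 0.01  0.21 ]
side jug 0.58 [240. 268.] [ 0.29 -0.12  0.03] [ 0.39  -0.003  0.213]
side pan 0.67 [170. 203.] [0.368 0.21  0.001] [0.567 0.399 0.07 ]
((0.46891120076179504, 0.30510586500167847), (0.1951276659965515, 0.17606495320796967), 16.778173446655273)
```

Request:
{"method": "jog_arm", "body": {"increments": [[-0.01,0,0.045,0,0,0,0.6],[-0.01,0,0.05,0,0,0,0.6],[-0.01,0,0.05,0,0,0,0.6],[-0.01,0,0.05,0,0,0,0.6],[-0.01,0,0.05,0,0,0,0.6],[-0.01,0,0.05,0,0,0,0.6],[-0.007,0,0.047,0,0,0,0.6],[0,0,0,0,0,0,0.6]]}}

```text
time: 7.45
tool_pos: [0.4637, 0.3154, 0.3022]
tcp_rot: [-1.574, 0.004, 0.0]
wrist_force: [-1.2, -0.4, -0.8]
width: 0.733
```

Request:
{"method": "jog_arm", "body": {"increments": [[0.005,0.05,-0.009,0,0,0,0.6],[0,0.06,0,0,0,0,0.6],[0,0.06,0,0,0,0,0.6],[0,0.05,0,0,0,0,0.6],[0,0.03,0,0,0,0,0.6],[0,0,0,0,0,0,0.6]]}}

```text
time: 8.2
tool_pos: [0.4703, 0.3005, 0.0456]
tcp_rot: [-1.576, 0.002, -0.002]
wrist_force: [0.6, 0.6, -1.1]
width: 0.728
```

Request:
{"method": "jog_arm", "body": {"increments": [[0,0.009,0.003,0,0,0,0.6],[0,0,0,0,0,0,0.6],[0,0,0,0,0,0,1],[0,0,0,0,0,0,1],[0,0,0,0,0,0,1],[0,-0.03,0,0,0,0,1],[0,-0.06,0,0,0,0,1],[0,-0.06,0,0,0,0,1],[0,-0.06,0,0,0,0,1],[0,-0.06,0,0,0,0,1]]}}

```text
time: 9.45
tool_pos: [0.4693, 0.3039, 0.3146]
tcp_rot: [-1.577, 0.003, -0.002]
wrist_force: [1.0, 1.1, -0.6]
width: 1.001
```

Run:
```python
from h import *
np.set_printoptions(precision=3,suppress=True)
s=readout.read_state();print(s["time"],s["tool_pos"],s["tcp_rot"],s["width"],s["wrist_force"])
L=[]
for n in("wrist","scene"):
    p=read_camera(n);L.append(p["img"])
    for t in("funnel",):
      for d in spotter.masks_of(p,t)[:2]:
        c=cloud(p,d["mask"]);print(n,t,round(d["p"],2),np.round(d["location"]),np.percentile(c,3,axis=0),np.percentile(c,97,axis=0)) if len(c) and d["p"]>.2 else 0
    for d in spotter.spot_point(p,"jug_rim")[:3] if n=="scene" else []:
        print(d,world(p,*d["location"]))
    if n=="scene":
        c=cloud(p);m=(abs(c[:,0]-.536)<.035)&(abs(c[:,1]+.036)<.035);print([(round(z,3),*(lambda k:(len(k),k.min(0)[:2],k.max(0)[:2]))(c[m&(c[:,2]>z)&(c[:,2]<z+.008)])) for z in (.196,.204,.212) if (m&(c[:,2]>z)&(c[:,2]<z+.008)).sum()>2])
        k=c[m&(c[:,2]>.211)&(c[:,2]<.222)];print(circ(k[:,:2]),k.mean(0))
cv2.imwrite("pics/p6.png",cv2.resize(np.hstack(L),(800,300)))
```

```text
9.45 [0.469 0.304 0.315] [-1.577  0.003 -0.002] 1.000892913125124 [ 1.001  1.065 -0.625]
wrist funnel 0.72 [254. 166.] [0.444 0.274 0.005] [0.502 0.332 0.08 ]
wrist funnel 0.46 [399. 280.] [0.743 0.06  0.004] [0.768 0.068 0.017]
scene funnel 0.9 [349. 269.] [0.442 0.274 0.006] [0.502 0.332 0.082]
{'location': [256.3, 153.8], 'p': 0.86} [ 0.531 -0.047  0.196]
{'location': [311.3, 124.7], 'p': 0.6} [ 0.346 -0.059  0.201]
[(0.196, 47, array([ 0.523, -0.05 ]), array([ 0.554, -0.017])), (0.204, 44, array([ 0.521, -0.05 ]), array([ 0.554, -0.017])), (0.212, 80, array([ 0.517, -0.053]), array([ 0.554, -0.015]))]
[ 0.536 -0.034  0.016] [ 0.537 -0.032  0.215]
```

View pics/p6.png

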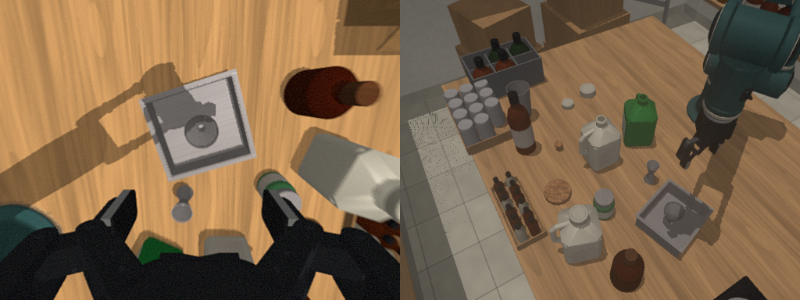

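The funnel stands upright in the pan and the jug's mouth is open with its rim at (0.536, -0.034). Next is the small cap.

Request:
{"method": "jog_arm", "body": {"increments": [[0.004,0,-0.05,0,0,0,1],[0.004,0,-0.058,0,0,0,1],[0.004,0,-0.058,0,0,0,1],[0.004,0,-0.058,0,0,0,1],[0.004,0,-0.058,0,0,0,1],[0.004,0,-0.058,0,0,0,1],[0.004,0,-0.058,0,0,0,1],[0.004,0,-0.058,0,0,0,1],[0.004,0,-0.058,0,0,0,1],[0.003,0,-0.05,0,0,0,1]]}}

```text
time: 10.95
tool_pos: [0.4962, -0.2723, 0.2871]
tcp_rot: [-1.573, 0.03, 0.039]
wrist_force: [0.3, -0.0, -0.0]
width: 0.999
```

Request:
{"method": "jog_arm", "body": {"increments": [[0.008,0.04,-0.035,0,0,0,1],[0.008,0.05,-0.034,0,0,0,1],[0,0.05,0,0,0,0,1],[0,0,0,0,0,0,1]]}}

```text
time: 11.45
tool_pos: [0.4998, -0.3445, 0.1322]
tcp_rot: [-1.563, 0.045, 0.045]
wrist_force: [-0.0, 0.6, -0.3]
width: 1.005
```

```bash
cat >> h.py <<'E'
def fix():
    from scipy.spatial.transform import Rotation as R
    s=readout.read_state();return (R.from_rotvec(s["tcp_rot"]).inv()*R.from_rotvec([-np.pi/2,0,0])).as_rotvec()
E
python3 - <<'E'
from h import *
np.set_printoptions(precision=3,suppress=True)
s=readout.read_state();print(s["time"],s["tool_pos"],s["tcp_rot"],s["width"],s["wrist_force"],"fix",fix())
for n in("wrist","side","scene"):
    p=read_camera(n)
    if n=="wrist":cv2.imwrite("pics/w7.png",p["img"]);q=p
    for d in spotter.masks_of(p,"cap")[:3]:
        c=cloud(p,d["mask"])
        if len(c)<30:continue
        top=c[c[:,2]>np.percentile(c[:,2],97)-.006];print(n,round(d["p"],2),np.round(d["location"]),np.percentile(c,2,axis=0),np.percentile(c,98,axis=0),circ(top[:,:2]))
c=cloud(q);t=s["tool_pos"]
m=(abs(c[:,1]-t[1])<.02)&(c[:,2]>.06)&(c[:,2]<t[2]+.1)
for sg in(-1,1):
    k=c[m&(sg*(c[:,0]-t[0])>0)];k=k[np.argsort(k[:,2])];print(k[:60:10])
E
```

```text
11.45 [ 0.5   -0.344  0.132] [-1.563  0.045  0.045] 1.0052218337716297 [-0.022  0.649 -0.285] fix [-0.007 -0.    -0.057]
wrist 0.98 [273. 189.] [ 0.49  -0.366  0.007] [ 0.536 -0.317  0.023] [ 0.513 -0.342  0.018]
wrist 0.65 [170. 212.] [ 0.37  -0.399  0.005] [ 0.433 -0.336  0.031] [ 0.401 -0.368  0.024]
side 0.74 [347. 324.] [ 0.365 -0.404  0.003] [ 0.426 -0.341  0.035] [ 0.398 -0.37   0.024]
side 0.7 [356. 290.] [ 0.487 -0.368 -0.   ] [ 0.542 -0.318  0.027] [ 0.512 -0.344  0.019]
side 0.49 [267. 225.] [ 0.478 -0.094  0.025] [0.582 0.011 0.214] [ 0.534 -0.038  0.015]
scene 0.75 [157. 163.] [ 0.719 -0.291  0.002] [ 0.794 -0.181  0.282] [ 0.758 -0.217  0.012]
[[ 0.459 -0.345  0.168]
 [ 0.459 -0.352  0.17 ]
 [ 0.459 -0.349  0.17 ]
 [ 0.459 -0.347  0.17 ]
 [ 0.459 -0.35   0.171]
 [ 0.459 -0.351  0.172]]
[[ 0.68  -0.354  0.06 ]
 [ 0.68  -0.355  0.06 ]
 [ 0.669 -0.363  0.061]
 [ 0.684 -0.353  0.061]
 [ 0.681 -0.354  0.062]
 [ 0.676 -0.357  0.062]]
```

View pics/w7.png

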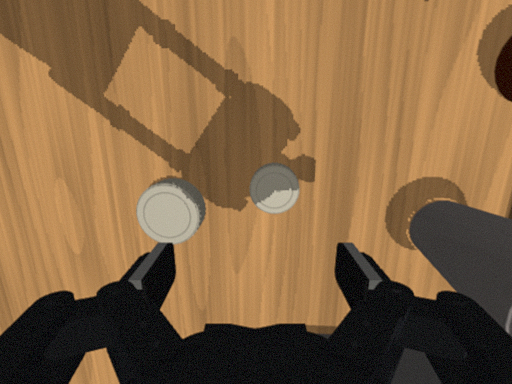

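The small cap is at (273,189) in the wrist view. The larger cap at (170,212) is clear of the left finger. I'll level the tool, then go down.

Request:
{"method": "jog_arm", "body": {"increments": [[0.013,0,0.002,-0.007,0,-0.057,1],[0,0.05,0,0,0,0,1],[0,0.03,0,0,0,0,1],[0,0.025,0,0,0,0,1],[0,0,0,0,0,0,1]]}}

```text
time: 12.38
tool_pos: [0.5325, -0.352, 0.0504]
tcp_rot: [-1.597, -0.034, -0.026]
wrist_force: [-0.1, -0.1, 0.1]
width: 1.002
```

```bash
cat > t.py <<'E'
from h import *
np.set_printoptions(precision=3,suppress=True)
s=readout.read_state();print(s["time"],s["tool_pos"],s["tcp_rot"],s["width"],s["wrist_force"],"fix",fix())
p=read_camera("wrist");c=cloud(p);t=s["tool_pos"]
m=(abs(c[:,1]-t[1])<.02)&(c[:,2]>t[2]+.015)&(c[:,2]<t[2]+.1)&(abs(c[:,0]-t[0])<.06)
for sg in(-1,1):
    k=c[m&(sg*(c[:,0]-t[0])>.0)&(abs(c[:,0]-t[0])>.027)];k=k[np.argsort(k[:,2])];print(k[:60:10])
for d in spotter.masks_of(p,"cap")[:2]:
    k=cloud(p,d["mask"]);k=k[k[:,2]>np.percentile(k[:,2],97)-.006];print("cap",round(d["p"],2),np.round(d["location"]),k.mean(0),circ(k[:,:2]))
E
python3 t.py
```

```text
12.375 [ 0.532 -0.352  0.05 ] [-1.597 -0.034 -0.026] 1.0016570912785367 [-0.056 -0.101  0.081] fix [0.027 0.005 0.038]
[[ 0.488 -0.351  0.083]
 [ 0.488 -0.352  0.084]
 [ 0.488 -0.343  0.085]
 [ 0.488 -0.354  0.085]
 [ 0.488 -0.344  0.086]
 [ 0.486 -0.34   0.086]]
[[ 0.574 -0.351  0.086]
 [ 0.573 -0.343  0.087]
 [ 0.574 -0.358  0.088]
 [ 0.574 -0.343  0.088]
 [ 0.573 -0.342  0.089]
 [ 0.574 -0.358  0.089]]
cap 0.8 [225. 202.] [ 0.513 -0.341  0.022] [ 0.513 -0.342  0.018]
cap 0.63 [ 79. 240.] [ 0.401 -0.367  0.029] [ 0.401 -0.368  0.024]
```

Request:
{"method": "jog_arm", "body": {"increments": [[-0.01,0,0.006,0.01,0.002,0.015,1],[-0.007,0,0.003,0.01,0.002,0.015,1],[0,0,0,0,0,0,1],[0,0,0,0,0,0,1]]}}

```text
time: 12.98
tool_pos: [0.5192, -0.346, 0.0578]
tcp_rot: [-1.584, -0.015, -0.013]
wrist_force: [0.3, 0.2, 0.0]
width: 1.003
```

```bash
python3 t.py
```

```text
12.975 [ 0.519 -0.346  0.058] [-1.584 -0.015 -0.013] 1.0031807939420176 [0.265 0.167 0.033] fix [0.014 0.001 0.017]
[[ 0.476 -0.351  0.091]
 [ 0.476 -0.346  0.092]
 [ 0.476 -0.342  0.093]
 [ 0.476 -0.352  0.093]
 [ 0.476 -0.346  0.094]
 [ 0.476 -0.339  0.094]]
[[ 0.561 -0.344  0.093]
 [ 0.561 -0.342  0.094]
 [ 0.561 -0.337  0.094]
 [ 0.561 -0.344  0.094]
 [ 0.561 -0.338  0.095]
 [ 0.561 -0.341  0.096]]
cap 0.92 [246. 208.] [ 0.513 -0.341  0.022] [ 0.513 -0.342  0.018]
cap 0.91 [104. 242.] [ 0.4   -0.366  0.029] [ 0.4   -0.367  0.024]
```

Request:
{"method": "jog_arm", "body": {"increments": [[-0.005,0,0.003,0.012,0.001,0.016,1],[-0.003,0.015,0.002,0.004,0,0.004,1],[0,0.02,0,0,0,0,1],[0,0.02,0,0,0,0,1],[0,0,0,0,0,0,1],[0,0,0,0,0,0,1]]}}

```text
time: 13.82
tool_pos: [0.5086, -0.3392, -0.0043]
tcp_rot: [-1.564, 0.006, 0.007]
wrist_force: [-0.0, -0.6, 1.2]
width: 1.001
```

```bash
python3 t.py
```

```text
13.825 [ 0.509 -0.339 -0.004] [-1.564  0.006  0.007] 1.000673196995809 [-0.013 -0.607  1.156] fix [-0.007  0.    -0.008]
[[ 0.466 -0.341  0.03 ]
 [ 0.466 -0.345  0.031]
 [ 0.466 -0.34   0.032]
 [ 0.466 -0.346  0.032]
 [ 0.466 -0.331  0.033]
 [ 0.466 -0.335  0.033]]
[[ 0.537 -0.331  0.012]
 [ 0.538 -0.336  0.018]
 [ 0.536 -0.355  0.02 ]
 [ 0.538 -0.34   0.021]
 [ 0.537 -0.351  0.021]
 [ 0.538 -0.348  0.021]]
cap 0.82 [ 68. 270.] [ 0.398 -0.351  0.029] [ 0.403 -0.376  0.032]
cap 0.6 [262. 251.] [ 0.513 -0.341  0.022] [ 0.513 -0.341  0.018]
```

Request:
{"method": "jog_arm", "body": {"increments": [[0.004,0.008,-0.002,-0.004,0,-0.005,1],[0,0.007,0,0,0,0,1],[0,0,0,0,0,0,1],[0,0,0,0,0,0,0.4],[0,0,0,0,0,0,0.4],[0,0,0,0,0,0,0.4],[0,0,0,0,0,0,0.4]], "force": 40}}

```text
time: 14.8
tool_pos: [0.5146, -0.3425, -0.0175]
tcp_rot: [-1.571, -0.001, -0.001]
wrist_force: [1.4, 0.5, -0.5]
width: 0.601
```

```bash
python3 t.py
python3 - <<'E'
from h import *
L=[]
p=read_camera("wrist");L.append(p["img"][100:384,100:420])
p=read_camera("side");L.append(cv2.resize(p["img"][230:372,290:430],None,fx=2,fy=2))
cv2.imwrite("pics/c8.png",np.hstack(L))
E
```

```text
14.8 [ 0.515 -0.343 -0.017] [-1.571 -0.001 -0.001] 0.6005024177648969 [ 1.389  0.46  -0.545] fix [0.001 0.    0.001]
[[ 0.471 -0.323 -0.002]
 [ 0.471 -0.334 -0.002]
 [ 0.462 -0.341 -0.001]
 [ 0.487 -0.333 -0.001]
 [ 0.483 -0.335 -0.001]
 [ 0.475 -0.329 -0.001]]
[[ 0.557 -0.341 -0.002]
 [ 0.571 -0.35  -0.002]
 [ 0.551 -0.326 -0.001]
 [ 0.562 -0.342 -0.001]
 [ 0.553 -0.327 -0.001]
 [ 0.571 -0.34  -0.001]]
cap 0.75 [ 42. 281.] [ 0.403 -0.357  0.029] [ 0.404 -0.357  0.017]
cap 0.64 [253. 257.] [ 0.514 -0.341  0.022] [ 0.514 -0.341  0.018]
```

View pics/c8.png

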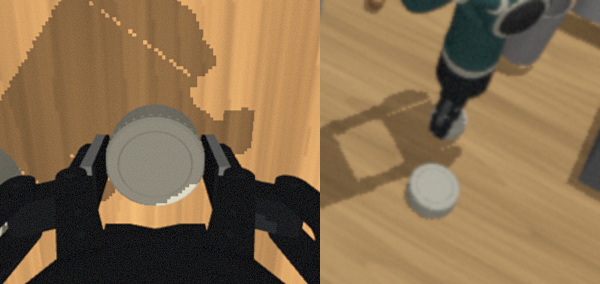

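The small cap is gripped: opening 0.601, about 51 mm, and seen centred between the pads. I'll lift and carry it to above the jug.

Request:
{"method": "jog_arm", "body": {"increments": [[0,0,0,0,0,0,0.4],[0,-0.03,0,0,0,0,0.4],[0,-0.05,0,0,0,0,0.4],[0,-0.05,0,0,0,0,0.4],[0,-0.05,0,0,0,0,0.4],[0,-0.05,0,0,0,0,0.4],[0,-0.03,0,0,0,0,0.4],[0,0,0,0,0,0,0.4],[0,0,0,0,0,0,0.4]], "force": 70}}

```text
time: 16.12
tool_pos: [0.5121, -0.3408, 0.2454]
tcp_rot: [-1.566, 0.004, 0.004]
wrist_force: [0.5, 0.3, -0.7]
width: 0.583
```

Run:
```python
from h import *
np.set_printoptions(precision=3,suppress=True)
s=readout.read_state();print(s["tool_pos"],s["width"],fix())
for n in("wrist","scene","side"):
    p=read_camera(n)
    if n!="wrist":
        c=cloud(p);m=(abs(c[:,0]-.536)<.03)&(abs(c[:,1]+.035)<.03)&(c[:,2]>.211)&(c[:,2]<.222);k=c[m];print(n,"rim",len(k),circ(k[:,:2]),k.mean(0),k.min(0),k.max(0))
    for d in spotter.spot_point(p,"jug_rim")[:3]:
        u,v=d["location"];a=p["world_from_camera"][:3,3];r=world(p,u,v,1.)-a
        print(n,round(d["p"],2),a+r*(.216-a[2])/r[2])
```

```text
[ 0.512 -0.341  0.245] 0.5832638588564169 [-0.004  0.    -0.006]
scene rim 88 [ 0.537 -0.034  0.016] [ 0.537 -0.032  0.215] [ 0.519 -0.05   0.211] [ 0.555 -0.017  0.22 ]
scene 0.82 [ 0.355 -0.056  0.216]
scene 0.56 [ 0.529 -0.041  0.216]
side rim 70 [ 0.534 -0.038  0.016] [ 0.534 -0.039  0.215] [ 0.516 -0.056  0.211] [ 0.551 -0.02   0.222]
side 0.83 [ 0.371 -0.04   0.216]
side 0.72 [ 0.526 -0.039  0.216]
```

Request:
{"method": "jog_arm", "body": {"increments": [[0.004,-0.005,0.04,0,0,0,0.4],[0.004,0,0.05,0,0,0,0.4],[0.004,0,0.05,0,0,0,0.4],[0.004,0,0.05,0,0,0,0.4],[0.004,0,0.05,0,0,0,0.4],[0.003,0,0.04,0,0,0,0.4],[0,0,0.02,0,0,0,0.4],[0,0,0,0,0,0,0.4],[0,0,0,0,0,0,0.4]]}}

```text
time: 17.55
tool_pos: [0.5341, -0.0326, 0.2455]
tcp_rot: [-1.564, 0.012, 0.01]
wrist_force: [-0.6, -0.1, 0.1]
width: 0.585
```

```bash
cat > c.py <<'E'
from h import *
np.set_printoptions(precision=4,suppress=True)
s=readout.read_state();t=s["tool_pos"];print(s["time"],t,s["width"],s["wrist_force"],"fix",fix())
for n in("wrist","scene","side"):
    p=read_camera(n)
    c=cloud(p);sat=p["img"][p["range_z"]>0].min(1)
    if n=="wrist":
        k=c[(abs(c[:,0]-t[0])<.022)&(abs(c[:,1]-t[1])<.03)&(c[:,2]>t[2]+.025)&(c[:,2]<t[2]+.055)&(sat>60)]
        if len(k)>20: print("cap top",len(k),np.median(k[:,2]),np.percentile(k,2,axis=0),np.percentile(k,98,axis=0),circ(k[:,:2]))
        A=np.c_[k[:,:2],np.ones(len(k))];print("plane slope",np.linalg.lstsq(A,k[:,2],rcond=None)[0])
    else:
        for d in spotter.masks_of(p,"cap")[:3]: print(n,round(d["p"],2),np.round(d["location"]),np.percentile(cloud(p,d["mask"]),[3,97],axis=0))
        k=c[(abs(c[:,0]-.536)<.03)&(abs(c[:,1]+.036)<.03)&(c[:,2]>.211)&(c[:,2]<.222)];print("rim",len(k),k.mean(0) if len(k) else 0)
E
python3 c.py
```

```text
17.55 [ 0.5341 -0.0326  0.2455] 0.5846720404721706 [-0.5526 -0.0508  0.0879] fix [-0.0071 -0.0018 -0.0139]
cap top 7142 0.284710220832197 [ 0.5136 -0.0554  0.274 ] [ 0.5548 -0.0078  0.286 ] [ 0.5343 -0.0303  0.0182]
plane slope [-0.0138 -0.0619  0.2897]
scene 0.76 [260. 134.] [[ 0.5133 -0.0502  0.2681]
 [ 0.5556 -0.0071  0.288 ]]
scene 0.63 [234. 112.] [[ 0.3911 -0.3952  0.026 ]
 [ 0.4074 -0.3805  0.0338]]
rim 91 [ 0.5376 -0.0325  0.2152]
side 0.89 [348. 324.] [[ 0.3652 -0.4024  0.0043]
 [ 0.4266 -0.3413  0.0342]]
side 0.54 [276. 187.] [[ 0.5114 -0.0608  0.2686]
 [ 0.5553 -0.032   0.2896]]
rim 72 [ 0.5321 -0.0387  0.2159]
```

Request:
{"method": "jog_arm", "body": {"increments": [[0.001,0.01,-0.003,-0.004,-0.001,-0.008,0.4],[0,0.015,-0.001,0,0,-0.002,0.4],[0,0.012,0,0,0,0,0.4],[0,0,0,0,0,0,0.4],[0,0,0,0,0,0,0.4]]}}

```text
time: 18.42
tool_pos: [0.5341, -0.0382, 0.2049]
tcp_rot: [-1.567, 0.007, 0.001]
wrist_force: [0.3, 0.5, 0.3]
width: 0.585
```

```bash
python3 c.py
```

```text
18.425 [ 0.5341 -0.0382  0.2049] 0.584843098285912 [0.298  0.5419 0.2625] fix [-0.0033 -0.0042 -0.005 ]
cap top 7140 0.24396668553378134 [ 0.5134 -0.0609  0.2332] [ 0.5547 -0.0134  0.2452] [ 0.5341 -0.0358  0.0182]
plane slope [-0.0057 -0.0652  0.2441]
scene 0.65 [258. 145.] [[ 0.5115 -0.057   0.2251]
 [ 0.555  -0.0126  0.2471]]
scene 0.65 [234. 115.] [[ 0.3888 -0.3971  0.0059]
 [ 0.4339 -0.3405  0.0335]]
rim 24 [ 0.5438 -0.0227  0.2135]
side 0.61 [346. 326.] [[ 0.3657 -0.4008  0.0094]
 [ 0.4273 -0.3407  0.0347]]
side 0.52 [277. 193.] [[ 0.5096 -0.0662  0.2244]
 [ 0.556  -0.027   0.2495]]
rim 2 [ 0.5198 -0.0499  0.2139]
```

Request:
{"method": "jog_arm", "body": {"increments": [[0.0015,0.005,0.001,0,0,0,0.4],[0,0.005,0,0,0,0,0.4],[0,0.002,0,0,0,0,0.4],[0,0,0,0,0,0,0.4]], "force": 80}}

```text
time: 19.18
tool_pos: [0.5364, -0.0367, 0.1933]
tcp_rot: [-1.567, 0.005, -0.001]
wrist_force: [-0.1, 0.7, 0.4]
width: 0.577
```

Request:
{"method": "jog_arm", "body": {"increments": [[0,0.003,0,0,0,0,0.4]]}}

```text
time: 19.3
tool_pos: [0.5367, -0.0362, 0.1909]
tcp_rot: [-1.566, 0.005, -0.002]
wrist_force: [-2.0, 3.2, 5.6]
width: 0.576
```

Request:
{"method": "jog_arm", "body": {"increments": [[0,0.003,0,0,0,0,0.4]]}}

```text
time: 19.42
tool_pos: [0.5369, -0.0358, 0.1892]
tcp_rot: [-1.565, 0.004, -0.002]
wrist_force: [-4.0, 2.6, 10.3]
width: 0.573
```

Request:
{"method": "jog_arm", "body": {"increments": [[-0.001,0.003,0.0005,0,0,0,0.4]]}}

```text
time: 19.55
tool_pos: [0.5367, -0.0354, 0.188]
tcp_rot: [-1.566, 0.003, -0.004]
wrist_force: [0.1, -0.1, 2.1]
width: 0.575
```

Request:
{"method": "jog_arm", "body": {"increments": [[0,0.003,0,0,0,0,0.4]]}}

```text
time: 19.68
tool_pos: [0.5368, -0.0355, 0.1851]
tcp_rot: [-1.566, 0.002, -0.004]
wrist_force: [-0.7, 0.1, -0.5]
width: 0.579
```

Request:
{"method": "jog_arm", "body": {"increments": [[0,0.003,0,0,0,0,0.4]]}}

```text
time: 19.8
tool_pos: [0.5367, -0.0357, 0.1817]
tcp_rot: [-1.567, 0.002, -0.004]
wrist_force: [-2.6, -0.2, 24.1]
width: 0.577
```

Request:
{"method": "jog_arm", "body": {"increments": [[0,0.001,0,0,0,0,0.4]]}}

```text
time: 19.92
tool_pos: [0.5368, -0.0357, 0.1817]
tcp_rot: [-1.567, 0.002, -0.004]
wrist_force: [-4.9, 2.1, 12.0]
width: 0.576
```

Request:
{"method": "jog_arm", "body": {"increments": [[0,0.0015,0,0,0,0,0.4]]}}

```text
time: 20.05
tool_pos: [0.5368, -0.0357, 0.1817]
tcp_rot: [-1.567, 0.002, -0.004]
wrist_force: [-4.5, 1.4, 11.8]
width: 0.576
```

```bash
python3 c.py; python3 -c "
from h import *
for i in range(4):read_camera('side')
s=readout.read_state();print(s['time'],s['tool_pos'],s['wrist_force'],s['width'])"
```

```text
20.05 [ 0.5368 -0.0357  0.1817] 0.5759291543650639 [-4.5178  1.3843 11.7916] fix [-0.0042 -0.0039  0.0013]
cap top 7143 0.22081264398807587 [ 0.5162 -0.0585  0.2102] [ 0.5574 -0.0109  0.222 ] [ 0.5367 -0.0333  0.0182]
plane slope [-0.0012 -0.0664  0.2187]
scene 0.64 [234. 115.] [[ 0.3853 -0.3966  0.0084]
 [ 0.433  -0.3377  0.033 ]]
scene 0.53 [260. 154.] [[ 0.5129 -0.0522  0.2023]
 [ 0.5576 -0.0102  0.2243]]
rim 167 [ 0.5343 -0.0279  0.2192]
side 0.79 [347. 327.] [[ 0.3656 -0.4022  0.0054]
 [ 0.4268 -0.3409  0.0341]]
side 0.53 [275. 200.] [[ 0.5119 -0.0633  0.2009]
 [ 0.5556 -0.0358  0.2259]]
rim 81 [ 0.5328 -0.0499  0.2188]
20.5 [ 0.53680721 -0.03569476  0.18171938] [-4.2490244   0.19020803  9.24877387] 0.5813295958941366
```

Request:
{"method": "jog_arm", "body": {"increments": [[-0.0006,0.0025,0,0,0,0,0.4]]}}

```text
time: 20.62
tool_pos: [0.5369, -0.0357, 0.1817]
tcp_rot: [-1.567, 0.001, -0.006]
wrist_force: [-5.0, 1.2, 16.1]
width: 0.577
```

```bash
python3 -c "
from h import *
np.set_printoptions(precision=3,suppress=True)
L=[]
for n in ('side','scene','side','scene','side','scene'):
    p=read_camera(n);s=readout.read_state();print(s['time'],s['tool_pos'],s['wrist_force'],s['width'])
    if len(L)<2:L.append(p['img'])
cv2.imwrite('pics/f9.png',cv2.resize(np.hstack(L),(800,300)))"
```

```text
20.675 [ 0.537 -0.036  0.182] [-5.032  0.864 12.058] 0.5826192462617129
20.725 [ 0.537 -0.036  0.182] [-3.237  0.855 13.417] 0.5796915669351491
20.775 [ 0.537 -0.036  0.182] [-3.86   0.812 12.522] 0.5796664011940702
20.825 [ 0.537 -0.036  0.182] [-4.105  1.652 13.634] 0.5835834202273554
20.875 [ 0.537 -0.036  0.182] [-4.479  1.826 12.807] 0.5767601502227613
20.925 [ 0.537 -0.036  0.182] [-3.345  1.11  12.476] 0.5775883438779499
```

View pics/f9.png

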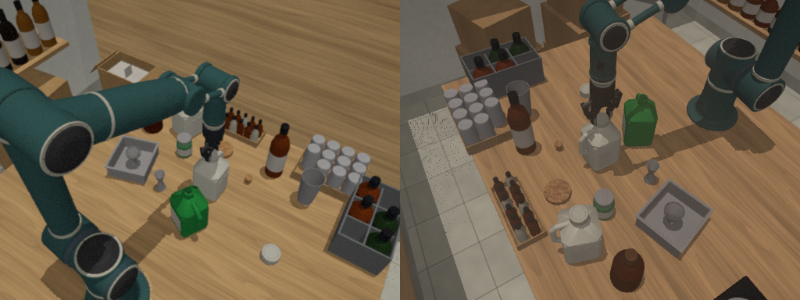

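The funnel stands in the pan at scene pixel (673,212) and the capped jug is upright at (600,140). I'll push slightly harder to sit mid-band, then hand in.

Request:
{"method": "jog_arm", "body": {"increments": [[0,0.0034,0,0,0,0,0.4]]}}

```text
time: 21.05
tool_pos: [0.5371, -0.0357, 0.1816]
tcp_rot: [-1.567, -0.0, -0.006]
wrist_force: [-9.4, 1.0, 21.5]
width: 0.577
```

```bash
python3 -c "
from h import *
f=[]
for i in range(5):
    read_camera('side');s=readout.read_state();f.append(s['wrist_force'])
m=np.mean(f,0);print(s['time'],s['tool_pos'],np.round(m,1))
if 13<m[2]<22: print(bot.finish_job())"
```

```text
21.3 [ 0.53701461 -0.03573466  0.18169695] [-8.   1.4 18.1]
the job is handed in; nothing more can be done
None
```

I took the funnel out of the jug and left it standing upright in the wash pan. Then I pressed the smaller snap cap onto the jug's neck and handed the job in at 21.3 s, still gripping and pressing it.

**Last checks:**
- **Snap:** while pressing, the resistance climbed to about 10 N and dropped to about 0. It then rose hard as the cap met the rim.
- **Cap height:** after the snap, the wrist camera put the cap's top at about 221 mm, which is the fully home height. The arm's height did not change after that.
- **Push at hand-in:** about 18 N down, with a steady sideways force of about 8 N.
- **Scene:** the last picture shows the jug upright and the funnel in the pan. I saw nothing else moved.

**What disagreed:**
- **Fingertip position:** the cameras showed the fingertips about 22–34 mm above the reported tool point, not 14 mm ahead of it. My first grasp on the funnel therefore closed in the air above the rim without touching anything. I used the camera heights for the grasps after that.
- **Cap tilt:** a rough plane fit to the cap's top gave a slope of about 0.06. It was the same while the cap hung free, so I took it to come from points on the cap's side wall.

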